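# Put the data logger away in the crowded caddy

## Robot

A 7-joint arm with a two-finger parallel gripper is mounted at the origin on the work surface. World frame = base frame: x ahead of the robot, y to its left, z up, the work surface at z = 0. Lengths are in m, angles in rad, forces in N, time in s.
With the tool pointing down it reaches from about 0.4 to 0.85 m from the base axis. Payload 10.4 kg.
Tool frame: the origin (TCP) lies on the centre line of the jaws, within the pads' length; the fingertips stand 11 mm ahead of it and the grasp point (between the pads) lies 8 mm behind it (manip.finger_overhang is the distance from the TCP to the fingertips, in m); z points along the fingers, y is the line along which they close (so a half turn about z gives the same grasp; the last joint's range is limited). The gripper opens to 85 mm and grips with 20 to 120 N. Pads are 22 mm wide; open, the fingers measure 114 mm over their backs; the gripper's body (76 mm by 85 mm) begins 54 mm behind the grasp point. The pads swing forward as they close: fully open they stand 13 mm farther back than shut.
Start: joints at [-1.338, 0.332, -0.065, 1.46, 0.022, 1.35, -0.088], TCP at [0.158, 0.605, 0.218] pointing down, gripper open.
Joint ranges: [-2.6, 2.6], [-0.5, 2.12], [-1.47, 1.34], [0.16, 2.42], [-1.27, 4.41], [0.06, 2.06], [-2.6, 2.6]. Speed limits (rad/s): [2.22, 2.22, 2.79, 2.79, 3.14, 3.14, 3.14].

## Interface

Orientations are given as a unit quaternion [x, y, z, w].
In Python, from workcell import manip, imaging, workorder gives the robot as it stands.
- The arm moves only by the tool jog_arm, never from a script. Its argument "deltas" is a list of rows, each an object with "gripper": the opening, from 0 (shut) to 1 (fully open); "offset": the shift along the tool's x, y, z in m, a list of three; "rotation": the turn, a rotation vector about the tool's x, y, z in degrees, a list of three. In form: [{"gripper": gripper, "offset": [tx, ty, tz], "rotation": [ax, ay, az]}, ...]. A call has 1 to 20 rows; each row shifts and turns the commanded pose from where the row before left it, along the tool's axes as they then stand; what a row does not reach is not made up. A row lasts 1/10 s, in which the tool goes at most 50 mm and 8.59 degrees, less where a joint would pass 70% of its speed; a pose out of reach is approached as far as the arm can. A call with a gripper value outside its range is refused whole. The fingers move at their own pace and stop on an object; "newtons" is the grip in N (left out, the last holds). Time passes only in rows, so rows that do not move let the fingers close. It gives the time, the measured TCP pose, the force, the opening and the grip force at its end, in the units of the state.
- manip.get_obs(): the state, without advancing time (a new reading comes with each control period).
- imaging.camera(name): name is "scene" or "top" or "wrist"; returns the picture (384x512x3 uint8, blue, green, red); there is no depth.
- imaging.camera_model(name): a dict with "camera_matrix" (3x3 intrinsics, pixels), "world_to_cam" (4x4, takes a point from world to camera coordinates); the wrist camera has in their place "hand_eye" (4x4, takes a point from camera to tool coordinates, whose origin is the TCP and whose axes are the flange's). Camera axes: x right, y up, looking along -z (the intrinsics and any distortion apply to the point x, -y, -z); pixel columns grow to the right and rows downward; lengths in m; the calibration is good to about 2 mm. A picture is of the moment at which its call begins: read the wrist's pose just before it. camera_model takes no time and is no camera call.
- workorder.hand_in(): hands the job in; it is judged then, once.
The state is a dict: "clock": time; "joint_pos": joint angles; "joint_velocities": joint speeds; "tau": joint torques, N m; "position": TCP position; "ee_rot": TCP orientation; "ft_force": force on the tool from outside, world axes, zero at the start; "torque": the same for the moment, N m; "grip_width": opening from 0.0 (shut) to 1.0 (fully open); "grasp_force": force on a finger pad.
Only numpy, scipy, OpenCV 4.12 (cv2) and the standard library are available. Lean on these libraries where they do the work, as an engineer would, in place of code of your own. Each camera call takes 0.05 s, during which the arm holds its last target. There are 200 camera calls.

## Task

Take the data logger out of its charging cradle and put it away in the plywood caddy together with the three loggers already there. Those three have slumped over and bar the caddy's mouth, so gently nudge them aside, without lifting them out, until there is room. Lower the logger in beside them, screen end up, without dropping it, so that all four stand on the caddy's floor, and leave the jar on the bench standing.

Things in the scene. Friction and masses are not known exactly. Their poses are not given: they have to be found in the camera images.
- caddy: open-topped plywood caddy, fixed. Origin: centre of its underside, z up. Floor 5 mm thick, inner floor 130 (x) x 115 mm (y). Upright 6 mm end panels at +x and -x. The long sides at +y and -y are 5 mm thick and flare outward 8 degrees; all rise to 85 mm above the bench; the mouth is 137 mm along y. The three stored loggers stand in a row along y, their 100 mm width along x.
- cradle: black charging cradle fixed to the bench, 130 (its x) x 60 (its y) x 38 mm high, with a slot 106 x 26 mm, 30 mm deep, in its top, in which the logger to be put away stands upright and loose. Origin: centre of its underside. No catch: lift straight up.
- logger: the data logger to be put away: a grey plastic slab 100 wide (its x) x 20 thick (its y) x 160 mm tall (its z), about 0.25 kg, screen on the upper half of its +y face. Origin: centre of its underside, a 100 x 20 mm end. At the start it stands in the cradle, the upper 130 mm free.
- stored0: stored logger nearest the caddy's -y side, same shape and origin as the one to be put away. At the start all three lean together about 32 degrees towards the caddy's +y, feet crowded near the -y side.
- stored1: the middle stored logger, same shape and origin as the others.
- stored2: the outermost stored logger, same shape and origin. It rests on the +y rim; its top edge sticks out over it, about 100 mm from the caddy's origin along y and 140 mm above the bench. Pushed at the top towards the caddy's -y with a few newtons, the three swing up, rest on the flared -y side tilted about 15 degrees and stay, leaving a gap of about 40 mm on the floor at the +y side.
- jar: capped jar, 60 mm across and 95 mm tall, standing loose on the bench; bystander. Origin: centre of its underside.
Things that resemble listed ones, but are neither listed nor needed, are in the scene too. What is shaped like the logger but purple or red is not meant.

How it is judged:
By the outcome, as a careful person would: the job done as asked, in the order asked, and still so for the second after the job is handed in, with the robot touching nothing.
It also fails if it takes over 61 s, if anything falls off the work surface, if the arm or the gripper's body presses on something with over 40 N, if the wrist force passes 120 N, or if a joint passes its speed limit or range.

## Working session

There is one attempt and no reset: what is moved stays moved. The work goes in short steps, Python scripts to look and compute and a tool call to move; the robot and the scene stay as the last step left them, time stands still between calls to the robot, and variables do not carry over. Pictures are saved under pics/ and viewed, at most 10 in all, crops included, and the job is handed in when it is done.

Besides the shell and the picture viewer there is one more tool, called by a JSON object that holds its "name" and its "arguments". jog_arm: Moves the arm, as the interface text tells. Its arguments: {"type":"object","properties":{"deltas":{"type":"array","items":{"type":"object","properties":{"gripper":{"type":"number"},"offset":{"type":"array","items":{"type":"number"}},"rotation":{"type":"array","items":{"type":"number"}}}}},"newtons":{"type":"number"}},"required":["deltas"]}

```bash
mkdir -p pics; ls; python3 - <<'E'
from workcell import manip, imaging
import cv2, numpy as np, json
print(manip.get_obs()); print(manip.finger_overhang)
a=imaging.camera("scene"); b=imaging.camera("top")
cv2.imwrite("pics/s0.png",a); cv2.imwrite("pics/t0.png",b)
for n in("scene","top","wrist"): print(n,{k:np.round(v,4).tolist() if not isinstance(v,str) else v for k,v in imaging.camera_model(n).items()})
E
```

```text
pics
{'clock': 0.0, 'joint_pos': array([-1.33759443,  0.33287706, -0.06471368,  1.46097638,  0.02156498,
        1.34991622, -0.0884731 ]), 'joint_velocities': array([-0.00182934,  0.00067855, -0.00036819,  0.0023595 ,  0.00027788,
       -0.00150851, -0.00092733]), 'tau': array([-6.68136345e-04, -6.25433064e+01,  4.87629231e-02, -3.91615248e+01,
        1.61816902e-02,  9.60735924e-03, -1.81097028e-05]), 'position': array([0.15802038, 0.60426135, 0.217296  ]), 'ee_rot': array([ 1.27525771e-01,  9.91834980e-01, -7.37446918e-04, -7.85691165e-05]), 'ft_force': array([ 0.72370346, -0.40877924, -0.03934896]), 'torque': array([-0.0135771 ,  0.01063704,  0.05487234]), 'grasp_force': 0.0, 'grip_width': 1.0013184401885944}
0.011
scene {'camera_matrix': [[392.771, 0.0, 262.198], [0.0, 392.771, 192.9203], [0.0, 0.0, 1.0]], 'world_to_cam': [[-0.1617, 0.9868, 0.0034, 0.0466], [-0.6463, -0.1085, 0.7554, 0.2785], [0.7458, 0.1199, 0.6553, -1.4332], [0.0, 0.0, 0.0, 1.0]]}
top {'camera_matrix': [[349.9611, 0.0, 260.333], [0.0, 349.9611, 183.4459], [0.0, 0.0, 1.0]], 'world_to_cam': [[-0.0151, -0.9999, 0.0002, 0.073], [0.9941, -0.015, 0.1078, -0.4748], [-0.1078, 0.0018, 0.9942, -0.9036], [0.0, 0.0, 0.0, 1.0]]}
wrist {'camera_matrix': [[282.8625, 0.0, 255.5392], [0.0, 282.8625, 193.2319], [0.0, 0.0, 1.0]], 'hand_eye': [[0.0001, 0.9553, 0.2958, 0.0762], [1.0, -0.0005, 0.0013, 0.0001], [0.0014, 0.2958, -0.9553, -0.1564], [0.0, 0.0, 0.0, 1.0]]}
```

View pics/s0.png

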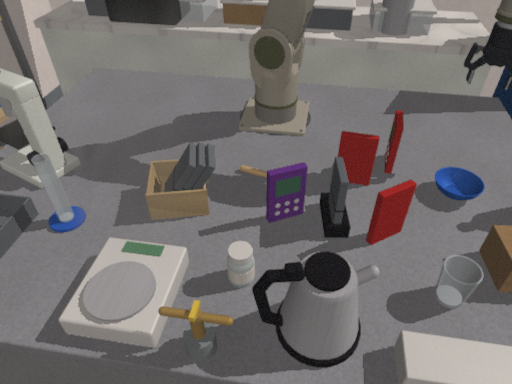

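View pics/t0.png

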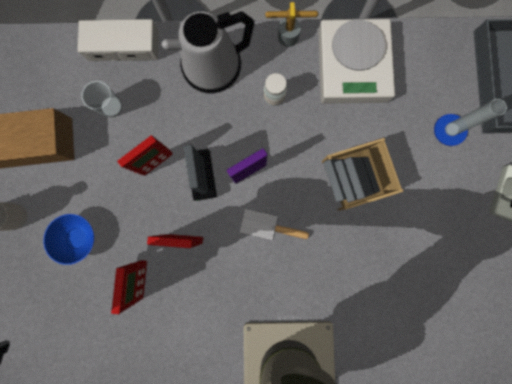

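The scene picture shows the caddy at about (178,188) with its loggers leaning right (world +y), the cradle with the grey logger at (335,200), and the jar at (240,265). In the top picture the caddy is at (362,173), the cradle at (202,173) and the jar at (275,88). I'll enlarge these for corner picking.

```bash
python3 - <<'E'
import cv2, numpy as np
s=cv2.imread("pics/s0.png"); t=cv2.imread("pics/t0.png")
def crop(im,u,v):
    c=cv2.resize(im[v:v+75,u:u+100],None,fx=4,fy=4,interpolation=cv2.INTER_CUBIC)
    for k in range(0,100,10):
        cv2.line(c,(k*4,0),(k*4,4 if (u+k)%50 else 12),(0,255,255),1)
    for k in range(0,75,10): cv2.line(c,(0,k*4),(4 if (v+k)%50 else 12,k*4),(0,255,255),1)
    return c
o=np.vstack([np.hstack([crop(s,130,142),crop(t,315,135)]),np.hstack([crop(s,290,160),crop(t,150,135)])])
cv2.imwrite("pics/c0.png",cv2.convertScaleAbs(o,alpha=1.5,beta=15))
E
```

```text
(no output)
```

View pics/c0.png

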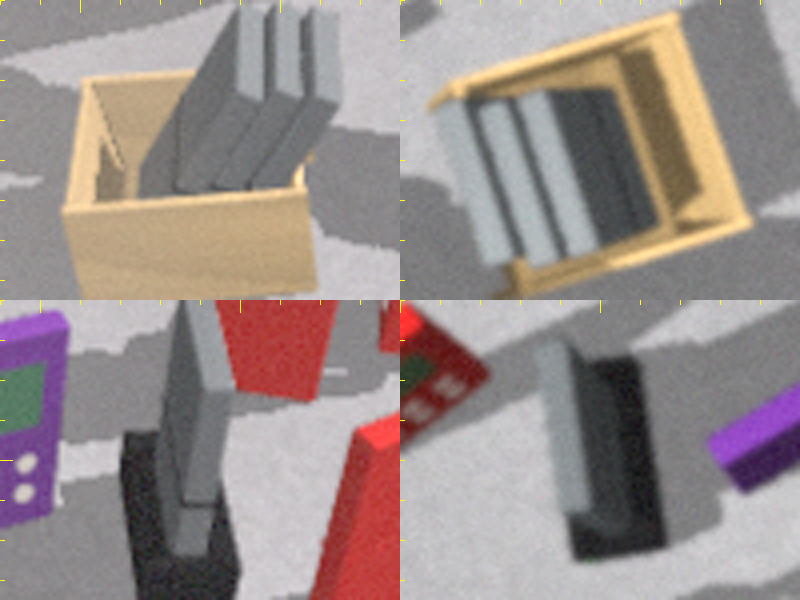

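The crop gives clear corners: caddy rim corners in the top view at about (384.5,138), (402.5,190.5), (322.5,161) and (344,208), and the logger's top face at about (184,146), (193,145.5), (190,189) and (198,188). I'll fit the poses by least squares.

```bash
cat > h.py <<'E'
import numpy as np, cv2
from scipy.optimize import least_squares
from scipy.spatial.transform import Rotation as R
from workcell import manip, imaging
CM={n:imaging.camera_model(n) for n in("scene","top")}
def proj(n,P):
    m=CM[n]; c=np.atleast_2d(P)@m["world_to_cam"][:3,:3].T+m["world_to_cam"][:3,3]
    c=c*[1,-1,-1]; q=c@np.array(m["camera_matrix"]).T; return q[:,:2]/q[:,2:]
def place(p,L):
    L=np.atleast_2d(L).astype(float); c,s=np.cos(p[2]),np.sin(p[2])
    return np.c_[p[0]+c*L[:,0]-s*L[:,1],p[1]+s*L[:,0]+c*L[:,1],L[:,2]]
def fit(obs,x0):
    f=lambda p:np.concatenate([(proj(n,place(p,[l]))[0]-uv) for n,l,uv in obs])
    r=least_squares(f,x0,loss="soft_l1"); return r.x,r.fun.reshape(-1,2)
E
python3 - <<'E'
from h import *
X,Y=.071,.0735
cad=[("top",(X,-Y,.085),(384.5,138)),("top",(-X,-Y,.085),(402.5,190.5)),("top",(X,Y,.085),(322.5,161.25)),("top",(-X,Y,.085),(343.75,208.25)),
("scene",(X,-Y,.085),(146.25,194.5)),("scene",(X,Y,.085),(206.25,190)),("scene",(-X,-Y,.085),(150.75,162))]
p,r=fit(cad,[.5,-.19,.35]); print("caddy",p.round(4),np.degrees(p[2]).round(1)); print(r.round(1).tolist())
lg=[("top",(.05,.01,.168),(184.25,146.25)),("top",(.05,-.01,.168),(193.25,145.5)),("top",(-.05,.01,.168),(190,188.75)),("top",(-.05,-.01,.168),(198,188)),
("scene",(.05,-.01,.168),(340.75,182.5)),("scene",(.05,.01,.168),(348.75,181.5))]
q,r=fit(lg,[.5,.22,.1]);print("logger",q.round(4),np.degrees(q[2]).round(1)); print(r.round(1).tolist())
cr=[("top",(.065,-.03,.038),(210,150)),("top",(-.065,-.03,.038),(216.75,196.25)),("top",(-.065,.03,.038),(194.25,200.5)),("scene",(-.065,-.03,.038),(320.75,193.25))]
w,r=fit(cr,[.5,.22,.1]);print("cradle",w.round(4),np.degrees(w[2]).round(1)); print(r.round(1).tolist())
pu=lambda u,v,z: least_squares(lambda a:proj("top",[[a[0],a[1],z]])[0]-(u,v),[.5,0]).x.round(3)
print("jar",pu(276,80,.095),"purple",pu(230,172,.16),pu(266,155,.16))
for n,(u,v) in {"s2 topleft":(325,161),"s2 botleft":(337,201)}.items(): print(n,pu(u,v,.14))
for k in [.1,.13]: print("caddy y",k,place(p,[[0,k,0]]).round(3))
o=manip.get_obs(); Rt=R.from_quat(o["ee_rot"]).as_matrix(); print(Rt.round(3))
E
```

```text
caddy [ 0.491  -0.1935  0.2977] 17.1
[[-2.3, -0.2], [-0.6, 0.7], [4.6, -5.7], [2.2, 1.3], [0.3, 0.9], [-0.1, 0.3], [0.2, -0.4]]
logger [0.5003 0.2221 0.1431] 8.2
[[-0.6, -0.1], [-0.9, -0.8], [-0.4, 0.6], [0.5, -0.0], [-1.2, -0.8], [-0.3, 0.3]]
cradle [0.5013 0.2192 0.1367] 7.8
[[-0.2, -1.6], [-0.2, 0.6], [-0.5, -0.2], [-1.5, -1.3]]
jar [0.732 0.022] purple [0.489 0.135] [0.527 0.052]
s2 topleft [ 0.514 -0.086]
s2 botleft [ 0.42  -0.111]
caddy y 0.1 [[ 0.462 -0.098  0.   ]]
caddy y 0.13 [[ 0.453 -0.069  0.   ]]
[[-0.967  0.253 -0.   ]
 [ 0.253  0.967 -0.001]
 [-0.    -0.001 -1.   ]]
```

{"name": "jog_arm", "arguments": {"deltas": [{"gripper": 0,"offset": [-0.032,-0.018,-0.012],"rotation": [0,0,0]},{"gripper": 0,"offset": [-0.032,-0.018,-0.012],"rotation": [0,0,0]},{"gripper": 0,"offset": [-0.032,-0.018,-0.012],"rotation": [0,0,0]},{"gripper": 0,"offset": [-0.032,-0.018,-0.012],"rotation": [0,0,0]},{"gripper": 0,"offset": [-0.032,-0.018,-0.012],"rotation": [0,0,0]},{"gripper": 0,"offset": [-0.032,-0.018,-0.012],"rotation": [0,0,0]},{"gripper": 0,"offset": [-0.032,-0.018,-0.012],"rotation": [0,0,0]},{"gripper": 0,"offset": [-0.032,-0.018,-0.012],"rotation": [0,0,0]},{"gripper": 0,"offset": [-0.032,-0.018,-0.012],"rotation": [0,0,0]},{"gripper": 0,"offset": [-0.032,-0.018,-0.012],"rotation": [0,0,0]},{"gripper": 0,"offset": [-0.014,-0.038,0],"rotation": [0,0,0]},{"gripper": 0,"offset": [-0.014,-0.038,0],"rotation": [0,0,0]},{"gripper": 0,"offset": [-0.014,-0.038,0],"rotation": [0,0,0]},{"gripper": 0,"offset": [-0.014,-0.038,0],"rotation": [0,0,0]},{"gripper": 0,"offset": [-0.014,-0.038,0],"rotation": [0,0,0]},{"gripper": 0,"offset": [-0.014,-0.038,0],"rotation": [0,0,0]}]}}

```text
clock: 1.7
position: [0.4455, 0.106, 0.3379]
ee_rot: [0.128, 0.992, 0.0, -0.0]
ft_force: [1.3, -0.1, -0.5]
grip_width: -0.005
grasp_force: 0.0
```

```bash
python3 -c "
from h import *
o=manip.get_obs();print(o['joint_pos'].round(3),o['position'].round(4),o['clock']);print(R.from_quat(o['ee_rot']).as_matrix().round(3))"
```

```text
[-0.725 -0.104  0.361  1.687  0.036  1.552  0.949] [0.4455 0.106  0.3379] 1.7
[[-0.967  0.253 -0.   ]
 [ 0.253  0.967  0.   ]
 [ 0.     0.    -1.   ]]
```

{"name": "jog_arm", "arguments": {"deltas": [{"gripper": 0,"offset": [-0.01,-0.0275,0],"rotation": [0,0,0]},{"gripper": 0,"offset": [-0.01,-0.0275,0],"rotation": [0,0,0]},{"gripper": 0,"offset": [-0.01,-0.0275,0],"rotation": [0,0,0]},{"gripper": 0,"offset": [-0.01,-0.0275,0],"rotation": [0,0,0]},{"gripper": 0,"offset": [-0.01,-0.0275,0],"rotation": [0,0,0]},{"gripper": 0,"offset": [0,0,0],"rotation": [0,0,-8]},{"gripper": 0,"offset": [0,0,0],"rotation": [0,0,-8]},{"gripper": 0,"offset": [0,0,0],"rotation": [0,0,-8]},{"gripper": 0,"offset": [0,0,0],"rotation": [0,0,-8]},{"gripper": 0,"offset": [0,0,0],"rotation": [0,0,0]}]}}

```text
clock: 2.7
position: [0.4592, -0.0379, 0.3379]
ee_rot: [-0.152, 0.988, 0.0, -0.0]
ft_force: [0.3, -0.2, -0.4]
grip_width: -0.0
grasp_force: 0.0
```

```bash
cat >> h.py <<'E'
def wristcam():
    o=manip.get_obs(); im=imaging.camera("wrist"); m=imaging.camera_model("wrist")
    T=np.eye(4); T[:3,:3]=R.from_quat(o["ee_rot"]).as_matrix(); T[:3,3]=o["position"]
    CM["wrist"]={"camera_matrix":m["camera_matrix"],"world_to_cam":np.linalg.inv(T@m["hand_eye"])}
    return o,im
def box(im,n,C,col):
    q=proj(n,C); [cv2.line(im,tuple(np.int32(np.round(q[i]))),tuple(np.int32(np.round(q[(i+1)%len(q)]))),col,1,cv2.LINE_AA) for i in range(len(q))]
E
python3 - <<'E'
from h import *
o,im=wristcam(); print(o['joint_pos'].round(2),o['position'].round(4),R.from_quat(o['ee_rot']).as_matrix().round(3).tolist())
cv2.imwrite("pics/w1raw.png",im)
np.save("w1.npy",CM["wrist"]["world_to_cam"])
p=[.491,-.1935,.2977]
im=cv2.convertScaleAbs(im,alpha=1.5,beta=10)
box(im,"wrist",place(p,[[.071,.0735,.085],[.071,-.0735,.085],[-.071,-.0735,.085],[-.071,.0735,.085]]),(0,255,0))
cv2.imwrite("pics/w1.png",cv2.resize(im,None,fx=1.5,fy=1.5))
E
```

```text
[-0.64 -0.12  0.57  1.69  0.07  1.56  1.8 ] [ 0.4592 -0.0379  0.3379] [[-0.954, -0.3, -0.0], [-0.3, 0.954, 0.0], [0.0, 0.0, -1.0]]
```

View pics/w1.png

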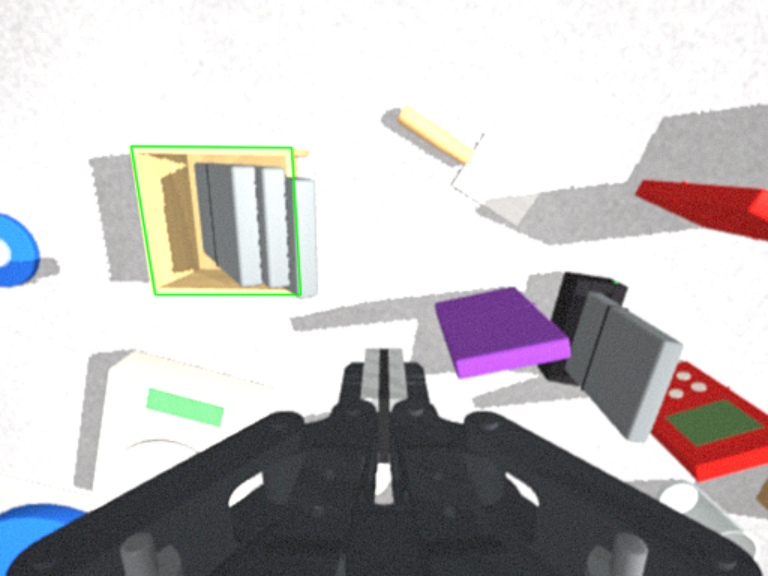

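The wrist picture shows the caddy rim matching the fit at its left edge (132–155, 147–294). The stored tops are at x≈235–315 and the way down beside them is clear. I'll go down on the +y side with the fingers shut.

{"name": "jog_arm", "arguments": {"deltas": [{"gripper": 0,"offset": [0.003,0,0.03],"rotation": [0,0,0]},{"gripper": 0,"offset": [0.003,0,0.03],"rotation": [0,0,0]},{"gripper": 0,"offset": [0.003,0,0.03],"rotation": [0,0,0]},{"gripper": 0,"offset": [0.003,0,0.03],"rotation": [0,0,0]},{"gripper": 0,"offset": [0.003,0,0.03],"rotation": [0,0,0]},{"gripper": 0,"offset": [0,0,0.03],"rotation": [0,0,0]},{"gripper": 0,"offset": [0,0,0.03],"rotation": [0,0,0]},{"gripper": 0,"offset": [0,0,0],"rotation": [0,0,0]},{"gripper": 0,"offset": [0,-0.01,0],"rotation": [0,0,0]},{"gripper": 0,"offset": [0,-0.01,0],"rotation": [0,0,0]},{"gripper": 0,"offset": [0,-0.005,0],"rotation": [0,0,0]},{"gripper": 0,"offset": [0,-0.005,0],"rotation": [0,0,0]}]}}

```text
clock: 3.95
position: [0.4547, -0.0718, 0.129]
ee_rot: [-0.15, 0.989, 0.0, 0.001]
ft_force: [-0.5, -0.6, 0.3]
grip_width: 0.002
grasp_force: 0.0
```

{"name": "jog_arm", "arguments": {"deltas": [{"gripper": 0,"offset": [0,-0.006,0],"rotation": [0,0,0]},{"gripper": 0,"offset": [0,-0.006,0],"rotation": [0,0,0]},{"gripper": 0,"offset": [0,-0.006,0],"rotation": [0,0,0]},{"gripper": 0,"offset": [0,-0.006,0],"rotation": [0,0,0]}]}}

```text
clock: 4.35
position: [0.4613, -0.094, 0.1282]
ee_rot: [-0.151, 0.989, 0.0, 0.0]
ft_force: [-3.0, 9.0, 10.1]
grip_width: -0.003
grasp_force: 6.9
```

The upward force suggests the logger's edge is bearing on the widening upper part of the fingers. I'll back off, rise, and push with the tip while following the edge's arc.

{"name": "jog_arm", "arguments": {"deltas": [{"gripper": 0,"offset": [0,0.008,-0.004],"rotation": [0,0,0]},{"gripper": 0,"offset": [0,0.002,-0.006],"rotation": [0,0,0]},{"gripper": 0,"offset": [0,-0.005,-0.002],"rotation": [0,0,0]},{"gripper": 0,"offset": [0,-0.005,0],"rotation": [0,0,0]},{"gripper": 0,"offset": [0,-0.005,-0.002],"rotation": [0,0,0]},{"gripper": 0,"offset": [0,-0.006,-0.003],"rotation": [0,0,0]}]}}

```text
clock: 4.95
position: [0.4643, -0.1051, 0.1451]
ee_rot: [-0.151, 0.989, -0.0, -0.0]
ft_force: [0.4, 0.8, 0.8]
grip_width: 0.002
grasp_force: 0.0
```

{"name": "jog_arm", "arguments": {"deltas": [{"gripper": 0,"offset": [0,-0.006,-0.003],"rotation": [0,0,0]},{"gripper": 0,"offset": [0,-0.006,-0.003],"rotation": [0,0,0]},{"gripper": 0,"offset": [0,-0.006,-0.002],"rotation": [0,0,0]}]}}

```text
clock: 5.25
position: [0.47, -0.1223, 0.1534]
ee_rot: [-0.151, 0.989, -0.0, 0.0]
ft_force: [0.1, -0.2, -0.8]
grip_width: 0.0
grasp_force: 0.0
```

```bash
python3 - <<'E'
from h import *
a=imaging.camera("scene"); b=imaging.camera("top")
c=lambda im,u,v: cv2.resize(im[v:v+75,u:u+100],None,fx=4,fy=4,interpolation=cv2.INTER_CUBIC)
cv2.imwrite("pics/p1.png",cv2.convertScaleAbs(np.hstack([c(a,130,142),c(b,315,135)]),alpha=1.5,beta=15))
E
```

```text
(no output)
```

View pics/p1.png

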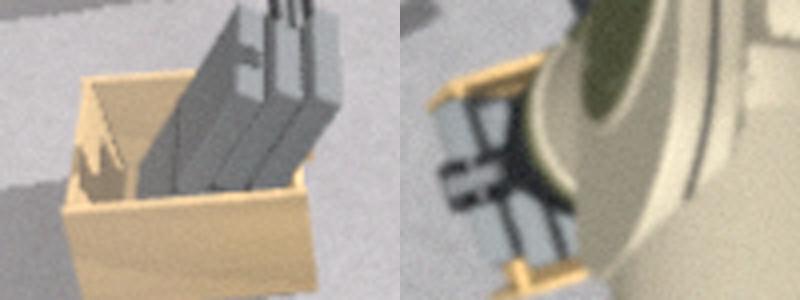

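The shut fingers have passed over the stored tops, which look unchanged from the start. I'll triangulate the actual top edge and check the fingertip height.

```bash
python3 - <<'E'
from h import *
p=np.array([.491,-.1935,.2977])
def tri(s,t):
    r=least_squares(lambda P:np.r_[proj("scene",P)[0]-s,proj("top",P)[0]-t],[.45,-.1,.14]); P=r.x
    d=P[:2]-p[:2]; c,s_=np.cos(p[2]),np.sin(p[2])
    return P.round(3),"caddy",np.round([c*d[0]+s_*d[1],-s_*d[0]+c*d[1],P[2]],3),np.abs(r.fun).max().round(1)
print("near +y",*tri((214.5,167.75),(323.75,160)))
print("near -y",*tri((206.25,166.25),(332.5,159.5)))
print("far +y",*tri((214.5,145.75),(335,200.5)))
print("far -y",*tri((208.75,144.5),(345,199.5)))
o=manip.get_obs(); P=o["position"]-[0,0,.011]
print(o["position"], "tip scene",proj("scene",P),"crop",(proj("scene",P)-[130,142])*4,"top crop",(proj("top",P)-[315,135])*4+[400,0])
E
```

```text
near +y [ 0.516 -0.082  0.143] caddy [0.056 0.099 0.143] 0.2
near -y [ 0.516 -0.103  0.145] caddy [0.051 0.079 0.145] 0.1
far +y [ 0.421 -0.106  0.141] caddy [-0.041  0.104  0.141] 0.1
far -y [ 0.422 -0.125  0.145] caddy [-0.046  0.085  0.145] 1.4
[ 0.47005156 -0.12264278  0.15339773] tip scene [[203.52127669 155.53403765]] crop [[294.08510675  54.13615062]] top crop [[506.02845938 177.13045215]]
```

The stored tops triangulate to z≈0.142–0.147 and y_c≈0.10, as described. So the shut fingertips must end roughly 25 mm higher than I assumed, and they slid over the top faces. I'll retreat, go lower and push again.

{"name": "jog_arm", "arguments": {"deltas": [{"gripper": 0,"offset": [0,0,-0.02],"rotation": [0,0,0]},{"gripper": 0,"offset": [0,0.03,-0.005],"rotation": [0,0,0]},{"gripper": 0,"offset": [0,0.035,0],"rotation": [0,0,0]},{"gripper": 0,"offset": [0,0.005,0.03],"rotation": [0,0,0]},{"gripper": 0,"offset": [0,0,0.036],"rotation": [0,0,0]},{"gripper": 0,"offset": [0,0,0],"rotation": [0,0,0]}]}}

```text
clock: 5.95
position: [0.446, -0.0544, 0.1088]
ee_rot: [-0.151, 0.989, -0.0, -0.003]
ft_force: [-0.5, 0.0, 0.5]
grip_width: 0.001
grasp_force: 0.0
```

```bash
python3 - <<'E'
from h import *
o,w=wristcam(); a=imaging.camera("scene")
P=o["position"]; Rt=R.from_quat(o["ee_rot"]).as_matrix(); print(P.round(4))
for n,im in(("scene",a),("wrist",w)):
    for z,c in((.011,(0,0,255)),(0,(0,255,0)),(-.014,(255,0,0))):
        q=proj(n,(P+Rt@[0,0,z]))[0]; cv2.circle(im,tuple(np.int32(q.round())),1,c,-1)
c1=cv2.resize(a[130:230,140:240],(600,600),interpolation=cv2.INTER_CUBIC); c2=cv2.resize(w[160:310,180:230+0],(200,600),interpolation=cv2.INTER_CUBIC)
c2=cv2.resize(w[180:330,220:270+20],(200,430),interpolation=cv2.INTER_CUBIC); c2=cv2.copyMakeBorder(c2,0,170,0,0,cv2.BORDER_CONSTANT)
cv2.imwrite("pics/p2.png",cv2.convertScaleAbs(np.hstack([c1,c2]),alpha=1.6,beta=20))
E
```

```text
[ 0.446  -0.0544  0.1088]
```

View pics/p2.png

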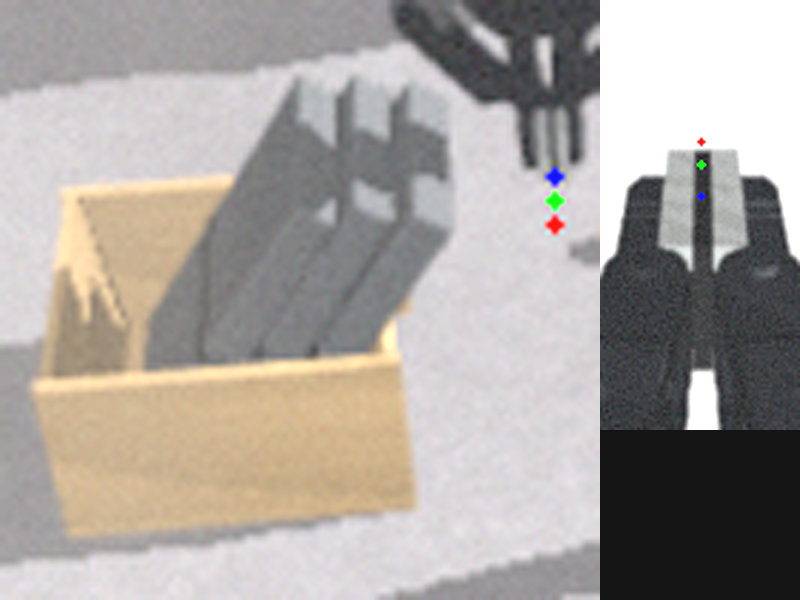

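The scene crop shows the real tip near the blue dot (555,172), about 17 mm behind the TCP rather than 11 mm ahead, and the wrist crop agrees. The tip is now at z≈0.126, below the edge, so I can push.

{"name": "jog_arm", "arguments": {"deltas": [{"gripper": 0,"offset": [0,-0.01,0.005],"rotation": [0,0,0]},{"gripper": 0,"offset": [0,-0.01,0],"rotation": [0,0,0]},{"gripper": 0,"offset": [0,-0.008,0],"rotation": [0,0,0]},{"gripper": 0,"offset": [0,-0.006,0],"rotation": [0,0,0]},{"gripper": 0,"offset": [0,-0.006,0],"rotation": [0,0,0]},{"gripper": 0,"offset": [0,-0.006,-0.002],"rotation": [0,0,0]},{"gripper": 0,"offset": [0,-0.006,-0.002],"rotation": [0,0,0]}]}}

```text
clock: 6.75
position: [0.4646, -0.1048, 0.1113]
ee_rot: [-0.151, 0.989, 0.0, 0.0]
ft_force: [-0.8, 0.8, 1.6]
grip_width: -0.0
grasp_force: 1.0
```

{"name": "jog_arm", "arguments": {"deltas": [{"gripper": 0,"offset": [0,-0.006,-0.003],"rotation": [0,0,0]},{"gripper": 0,"offset": [0,-0.006,-0.003],"rotation": [0,0,0]},{"gripper": 0,"offset": [0,-0.006,-0.003],"rotation": [0,0,0]},{"gripper": 0,"offset": [0,-0.006,-0.002],"rotation": [0,0,0]},{"gripper": 0,"offset": [0,-0.006,-0.002],"rotation": [0,0,0]}]}}

```text
clock: 7.25
position: [0.4735, -0.1337, 0.1243]
ee_rot: [-0.151, 0.989, -0.0, 0.0]
ft_force: [0.8, -0.1, 0.1]
grip_width: -0.002
grasp_force: 0.2
```

```bash
python3 - <<'E'
from h import *
a=imaging.camera("scene").astype(float); s=cv2.imread("pics/s0.png").astype(float)
for v in range(150,186,4): print(v,"now",a[v,170:222:3].mean(-1).astype(int).tolist()," old",s[v,170:222:3].mean(-1).astype(int).tolist())
E
```

```text
150 now [73, 71, 65, 69, 66, 60, 67, 67, 35, 86, 92, 49, 120, 120, 123, 119, 122, 119]  old [114, 115, 118, 117, 116, 71, 66, 104, 106, 57, 104, 105, 61, 103, 105, 123, 120, 119]
154 now [72, 71, 63, 68, 64, 76, 89, 82, 34, 94, 98, 44, 117, 121, 120, 127, 121, 119]  old [117, 116, 117, 115, 92, 64, 64, 106, 104, 61, 105, 104, 56, 101, 104, 124, 121, 119]
158 now [89, 89, 77, 100, 102, 85, 102, 100, 135, 108, 83, 129, 121, 121, 123, 123, 120, 123]  old [117, 115, 116, 110, 64, 62, 67, 105, 104, 57, 107, 104, 58, 98, 104, 113, 123, 122]
162 now [78, 84, 73, 70, 69, 76, 85, 96, 99, 99, 102, 128, 114, 122, 124, 124, 124, 125]  old [99, 97, 96, 66, 63, 62, 69, 105, 104, 60, 104, 104, 58, 96, 103, 111, 124, 122]
166 now [76, 73, 66, 70, 67, 70, 68, 73, 103, 101, 102, 115, 109, 120, 122, 123, 124, 119]  old [98, 100, 67, 66, 63, 61, 69, 73, 97, 67, 68, 78, 60, 80, 99, 109, 125, 119]
170 now [74, 73, 72, 71, 66, 70, 70, 81, 97, 98, 99, 112, 103, 120, 121, 124, 121, 121]  old [97, 68, 63, 63, 62, 67, 64, 70, 60, 69, 67, 60, 66, 67, 71, 120, 122, 120]
174 now [73, 66, 72, 70, 59, 69, 70, 85, 95, 98, 97, 114, 97, 120, 121, 123, 121, 121]  old [78, 63, 62, 62, 65, 68, 69, 60, 65, 68, 59, 69, 65, 66, 80, 81, 99, 99]
178 now [72, 65, 71, 71, 62, 69, 68, 86, 92, 94, 90, 106, 93, 121, 119, 119, 122, 121]  old [66, 62, 65, 64, 71, 69, 64, 70, 66, 62, 68, 67, 66, 79, 78, 81, 80, 79]
182 now [74, 60, 70, 72, 60, 68, 70, 95, 97, 95, 97, 105, 108, 121, 120, 122, 121, 122]  old [68, 55, 66, 72, 67, 69, 68, 66, 64, 67, 66, 68, 84, 83, 80, 78, 79, 82]
```

{"name": "jog_arm", "arguments": {"deltas": [{"gripper": 0,"offset": [0,-0.006,0],"rotation": [0,0,0]},{"gripper": 0,"offset": [0,-0.006,0],"rotation": [0,0,0]},{"gripper": 0,"offset": [0,-0.006,0],"rotation": [0,0,0]},{"gripper": 0,"offset": [0,-0.006,0],"rotation": [0,0,0]},{"gripper": 0,"offset": [0,-0.006,0],"rotation": [0,0,0]},{"gripper": 0,"offset": [0,-0.006,0],"rotation": [0,0,0]},{"gripper": 0,"offset": [0,-0.006,0],"rotation": [0,0,0]}]}}

```text
clock: 8.0
position: [0.486, -0.1736, 0.124]
ee_rot: [-0.151, 0.989, 0.0, -0.0]
ft_force: [0.7, 0.4, -0.3]
grip_width: -0.003
grasp_force: 0.0
```

{"name": "jog_arm", "arguments": {"deltas": [{"gripper": 0,"offset": [0,-0.005,0],"rotation": [0,0,0]},{"gripper": 0,"offset": [0,-0.005,0],"rotation": [0,0,0]},{"gripper": 0,"offset": [0,-0.005,0],"rotation": [0,0,0]}]}}

```text
clock: 8.3
position: [0.4904, -0.1878, 0.1241]
ee_rot: [-0.151, 0.989, 0.0, 0.0]
ft_force: [-0.2, 0.3, 0.4]
grip_width: 0.0
grasp_force: 0.0
```

{"name": "jog_arm", "arguments": {"deltas": [{"gripper": 0,"offset": [0,0.01,-0.02],"rotation": [0,0,0]},{"gripper": 0,"offset": [0,0.01,-0.03],"rotation": [0,0,0]},{"gripper": 0,"offset": [0,0.02,-0.04],"rotation": [0,0,0]},{"gripper": 0,"offset": [0,0.03,-0.04],"rotation": [0,0,0]},{"gripper": 0,"offset": [0,0.03,-0.04],"rotation": [0,0,0]},{"gripper": 0,"offset": [0,0.02,-0.04],"rotation": [0,0,0]},{"gripper": 0,"offset": [0,0,0],"rotation": [0,0,0]}]}}

```text
clock: 9.0
position: [0.4561, -0.0704, 0.339]
ee_rot: [-0.153, 0.988, 0.001, 0.004]
ft_force: [0.2, -0.9, -1.3]
grip_width: -0.002
grasp_force: 0.0
```

```bash
python3 - <<'E'
from h import *
o,w=wristcam(); a=imaging.camera("scene"); print(o["position"].round(4))
np.save("w3.npy",CM["wrist"]["world_to_cam"]); cv2.imwrite("pics/w3raw.png",w); cv2.imwrite("pics/s3raw.png",a)
p=[.491,-.1935,.2977]; q=proj("wrist",place(p,[[0,0,.085]]))[0].round().astype(int); u,v=max(q[0]-80,0),max(q[1]-90,0); print(u,v)
c1=cv2.resize(a[142:242,130:230],(400,400),interpolation=cv2.INTER_CUBIC); c2=cv2.resize(w[v:v+160,u:u+160],(400,400),interpolation=cv2.INTER_CUBIC)
c3=cv2.resize(w[v:v+160,u+160:u+320],(400,400))
cv2.imwrite("pics/p3.png",cv2.convertScaleAbs(np.hstack([c1,c2]),alpha=1.6,beta=20))
E
```

```text
[ 0.4561 -0.0704  0.339 ]
88 66
```

View pics/p3.png

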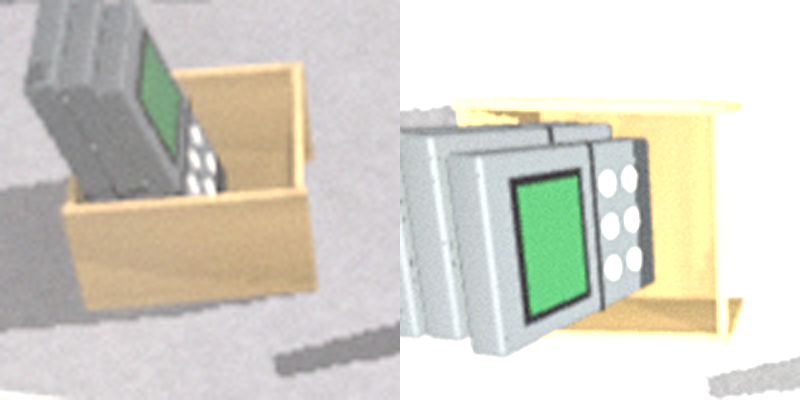

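The picture shows all three loggers now leaning to −y, with the +y half of the caddy open. I'll refit the caddy with its +y corners and work out the gap and the grasp.

```bash
python3 - <<'E'
from h import *
CM["wrist"]={"camera_matrix":imaging.camera_model("wrist")["camera_matrix"],"world_to_cam":np.load("w3.npy")}
X,Y,B=.071,.0736,.0626
cad=[("top",(X,-Y,.085),(384.5,138)),("top",(-X,-Y,.085),(402.5,190.5)),
("scene",(X,-Y,.085),(146.25,194)),("scene",(X,Y,.085),(206.25,189.6)),("scene",(-X,Y,.085),(205,158.25)),("scene",(-X,-Y,.085),(150.75,162)),("scene",(X,B,0),(208.75,214.5)),("scene",(X,-B,0),(151.75,218.75)),("wrist",(-X,Y,.085),(223.2,107.6))]
p,r=fit(cad,[.49,-.19,.3]); print("caddy",p.round(4),np.degrees(p[2]).round(1)); print(r.round(1).tolist())
np.save("caddy.npy",p)
im=cv2.imread("pics/w3raw.png"); im=cv2.convertScaleAbs(im,alpha=1.3); sc=cv2.imread("pics/s3raw.png"); sc=cv2.convertScaleAbs(sc,alpha=1.5)
for n,i in(("wrist",im),("scene",sc)):
    box(i,n,place(p,[[X,Y,.085],[X,-Y,.085],[-X,-Y,.085],[-X,Y,.085]]),(0,0,255))
    box(i,n,place(p,[[.065,.0575,.005],[.065,-.0575,.005],[-.065,-.0575,.005],[-.065,.0575,.005]]),(255,0,0))
    box(i,n,place(p,[[.05,.0175,.005],[-.05,.0175,.005],[-.05,.0575,.005],[.05,.0575,.005]]),(255,0,255))
cv2.imwrite("pics/p4.png",np.hstack([cv2.resize(sc[142:242,130:230],(400,400),interpolation=cv2.INTER_CUBIC),cv2.resize(im[66:226,88:248],(400,400),interpolation=cv2.INTER_CUBIC)]))
E
```

```text
caddy [ 0.4913 -0.1932  0.2777] 15.9
[[-1.7, 0.1], [-1.0, 1.3], [-0.2, 1.1], [-0.5, 1.2], [0.4, -0.4], [0.8, -0.7], [-4.3, 0.9], [4.7, 0.4], [-5.2, -0.4]]
```

View pics/p4.png

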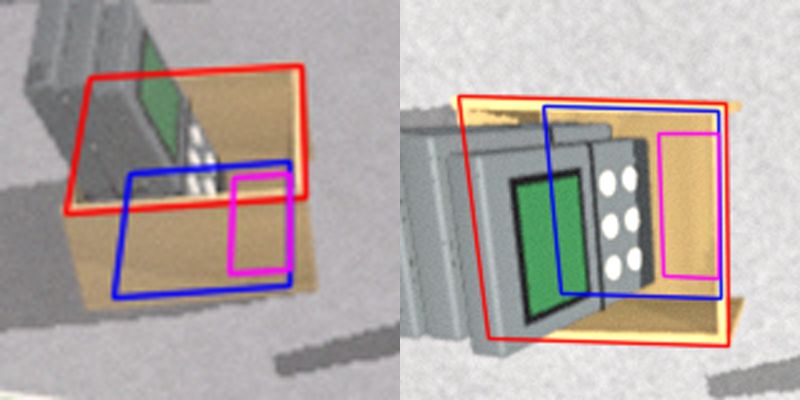

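The refit rim (red) overlays the caddy well in both views, and the predicted 40 mm floor gap (magenta) is free. Next I'll go over to the logger in the cradle with the gripper open.

{"name": "jog_arm", "arguments": {"deltas": [{"gripper": 1,"offset": [-0.016,0.033,0],"rotation": [0,0,1.2]},{"gripper": 1,"offset": [-0.016,0.033,0],"rotation": [0,0,1.2]},{"gripper": 1,"offset": [-0.016,0.033,0],"rotation": [0,0,1.2]},{"gripper": 1,"offset": [-0.016,0.033,0],"rotation": [0,0,1.2]},{"gripper": 1,"offset": [-0.016,0.033,0],"rotation": [0,0,1.2]},{"gripper": 1,"offset": [-0.016,0.033,0],"rotation": [0,0,1.2]},{"gripper": 1,"offset": [-0.016,0.033,0],"rotation": [0,0,1.2]},{"gripper": 1,"offset": [-0.016,0.033,0],"rotation": [0,0,1.2]},{"gripper": 1,"offset": [0,0,0],"rotation": [0,0,0]},{"gripper": 1,"offset": [0,0,0],"rotation": [0,0,0]}]}}

```text
clock: 10.1
position: [0.5193, 0.2123, 0.332]
ee_rot: [-0.067, 0.998, -0.001, -0.001]
ft_force: [0.2, -0.5, -0.8]
grip_width: 1.0
grasp_force: 0.0
```

```bash
python3 - <<'E'
from h import *
o,w=wristcam(); P=o["position"]; Rt=R.from_quat(o["ee_rot"]).as_matrix(); print(P.round(4),o["joint_pos"].round(2),"tool y deg",np.degrees(np.arctan2(Rt[1,1],Rt[0,1])).round(1),"tool z",Rt[:,2].round(3))
np.save("w5.npy",CM["wrist"]["world_to_cam"]); cv2.imwrite("pics/w5raw.png",w)
im=cv2.resize(cv2.convertScaleAbs(w,alpha=1.3,beta=10),None,fx=1.5,fy=1.5,interpolation=cv2.INTER_CUBIC)
g=[.5003,.2221,.1431]
for z in (.168,.038):
    q=proj("wrist",place(g,[[.05,.01,z],[.05,-.01,z],[-.05,-.01,z],[-.05,.01,z]]))*1.5
    cv2.polylines(im,[np.int32(q.round())],True,(0,0,255),1); print(q.round(0).tolist())
cv2.imwrite("pics/p5.png",im)
E
```

```text
[0.5193 0.2123 0.332 ] [-0.82  0.15  0.4   1.46 -0.06  1.54  1.29] tool y deg 97.7 tool z [-0.002 -0.003 -1.   ]
[[412.0, 302.0], [387.0, 302.0], [387.0, 172.0], [414.0, 172.0]]
[[405.0, 264.0], [387.0, 264.0], [386.0, 168.0], [406.0, 168.0]]
```

View pics/p5.png

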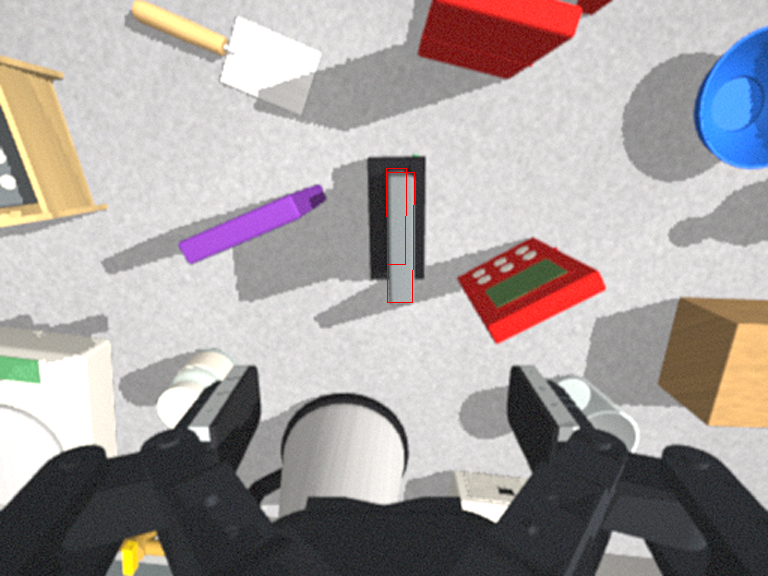

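The red overlay sits on the logger's top face (387–413, 172–302), so its pose is right. I'll centre, close the gripper partly and descend.

{"name": "jog_arm", "arguments": {"deltas": [{"gripper": 0.65,"offset": [0.0175,0.012,0],"rotation": [0,0,-0.5]},{"gripper": 0.65,"offset": [0,0,0],"rotation": [0,0,0]},{"gripper": 0.65,"offset": [0,0,0],"rotation": [0,0,0]},{"gripper": 0.65,"offset": [0,0,0.03],"rotation": [0,0,0]},{"gripper": 0.65,"offset": [0,0,0.03],"rotation": [0,0,0]},{"gripper": 0.65,"offset": [0,0,0.02],"rotation": [0,0,0]},{"gripper": 0.65,"offset": [0,0,0],"rotation": [0,0,0]}]}}

```text
clock: 10.85
position: [0.4994, 0.2205, 0.2514]
ee_rot: [-0.071, 0.997, -0.001, -0.002]
ft_force: [-0.4, -0.2, 0.7]
grip_width: 0.648
grasp_force: 0.0
```

{"name": "jog_arm", "arguments": {"deltas": [{"gripper": 0.65,"offset": [0,0.0015,0.025],"rotation": [0,0,0]},{"gripper": 0.65,"offset": [0,0,0.025],"rotation": [0,0,0]},{"gripper": 0.65,"offset": [0,0,0.025],"rotation": [0,0,0]},{"gripper": 0.65,"offset": [0,0,0.025],"rotation": [0,0,0]},{"gripper": 0.65,"offset": [0,0,0.025],"rotation": [0,0,0]},{"gripper": 0.65,"offset": [0,0,0.014],"rotation": [0,0,0]},{"gripper": 0.65,"offset": [0,0,0],"rotation": [0,0,0]}]}}

```text
clock: 11.55
position: [0.4997, 0.2232, 0.1143]
ee_rot: [-0.072, 0.997, -0.001, -0.001]
ft_force: [-0.1, 0.1, 0.3]
grip_width: 0.65
grasp_force: 0.0
```

{"name": "jog_arm", "arguments": {"newtons": 40, "deltas": [{"gripper": 0.1,"offset": [0,0,0],"rotation": [0,0,0]},{"gripper": 0.1,"offset": [0,0,0],"rotation": [0,0,0]},{"gripper": 0.1,"offset": [0,0,0],"rotation": [0,0,0]},{"gripper": 0.1,"offset": [0,0,0],"rotation": [0,0,0]},{"gripper": 0.1,"offset": [0,0,0],"rotation": [0,0,0]},{"gripper": 0.1,"offset": [0,0,0],"rotation": [0,0,0]},{"gripper": 0.1,"offset": [0,0,0],"rotation": [0,0,0]},{"gripper": 0.1,"offset": [0,0,0],"rotation": [0,0,0]}]}}

```text
clock: 12.35
position: [0.5009, 0.2242, 0.1166]
ee_rot: [-0.072, 0.997, 0.001, 0.001]
ft_force: [0.4, -0.5, 6.3]
grip_width: 0.23
grasp_force: 40.4
```

{"name": "jog_arm", "arguments": {"deltas": [{"gripper": 0.1,"offset": [0,0,-0.01],"rotation": [0,0,0]},{"gripper": 0.1,"offset": [0,0,-0.02],"rotation": [0,0,0]},{"gripper": 0.1,"offset": [0,0,-0.03],"rotation": [0,0,0]},{"gripper": 0.1,"offset": [0,0,-0.03],"rotation": [0,0,0]},{"gripper": 0.1,"offset": [0,0,-0.03],"rotation": [0,0,0]},{"gripper": 0.1,"offset": [0,0,-0.03],"rotation": [0,0,0]},{"gripper": 0.1,"offset": [0,0,-0.03],"rotation": [0,0,0]},{"gripper": 0.1,"offset": [0,0,-0.03],"rotation": [0,0,0]},{"gripper": 0.1,"offset": [0,0,-0.01],"rotation": [0,0,0]},{"gripper": 0.1,"offset": [0,0,0],"rotation": [0,0,0]},{"gripper": 0.1,"offset": [0,0,0],"rotation": [0,0,0]}]}}

```text
clock: 13.45
position: [0.4995, 0.2238, 0.3336]
ee_rot: [-0.072, 0.997, -0.0, -0.001]
ft_force: [0.1, 0.7, -2.4]
grip_width: 0.23
grasp_force: 39.4
```

```bash
cat > tgt.py <<'E'
from h import *
import sys
p=np.load("caddy.npy"); o=manip.get_obs(); P=o["position"]; Rt=R.from_quat(o["ee_rot"]).as_matrix()
a=np.degrees(np.arctan2(Rt[1,1],Rt[0,1])); t=place(p,[[0,float(sys.argv[1]),0]])[0]; d=t-P; d[2]=0
print("pos",P.round(4),"tgt",t[:2].round(4),"tool delta",(Rt.T@d).round(4),"rotz",(a-90-np.degrees(p[2])).round(2),"tilt",Rt[:2,2].round(4),"grip",o["grip_width"].round(3),o["grasp_force"].round(1),o["joint_pos"].round(2),o["clock"])
E
python3 tgt.py 0.038
```

```text
Traceback (most recent call last):
  File "tgt.py", line 5, in <module>
    print("pos",P.round(4),"tgt",t[:2].round(4),"tool delta",(Rt.T@d).round(4),"rotz",(a-90-np.degrees(p[2])).round(2),"tilt",Rt[:2,2].round(4),"grip",o["grip_width"].round(3),o["grasp_force"].round(1),o["joint_pos"].round(2),o["clock"])
                                                                                                                                                       ^^^^^^^^^^^^^^^^^^^^^
AttributeError: 'float' object has no attribute 'round'
```

```bash
sed -i 's/o\["grip_width"\].round(3),o\["grasp_force"\].round(1)/o["grip_width"]/' tgt.py; python3 tgt.py 0.038
```

```text
pos [0.4995 0.2238 0.3336] tgt [ 0.4809 -0.1567] tool delta [ 0.0729 -0.3739  0.0004] rotz -7.67 tilt [-0.0016 -0.0009] grip 0.22970186438724255 [-0.85  0.12  0.38  1.49 -0.04  1.54  1.25] 13.45
```

{"name": "jog_arm", "arguments": {"deltas": [{"gripper": 0.1,"offset": [0.006,-0.02,0],"rotation": [0,0,0]},{"gripper": 0.1,"offset": [0.006,-0.031,0],"rotation": [0,0,0]},{"gripper": 0.1,"offset": [0.006,-0.031,0],"rotation": [0,0,0]},{"gripper": 0.1,"offset": [0.006,-0.031,0],"rotation": [0,0,0]},{"gripper": 0.1,"offset": [0.006,-0.031,0],"rotation": [0,0,0]},{"gripper": 0.1,"offset": [0.006,-0.031,0],"rotation": [0,0,0]},{"gripper": 0.1,"offset": [0.006,-0.031,0],"rotation": [0,0,0]},{"gripper": 0.1,"offset": [0.006,-0.031,0],"rotation": [0,0,0]},{"gripper": 0.1,"offset": [0.006,-0.031,0],"rotation": [0,0,0]},{"gripper": 0.1,"offset": [0.006,-0.031,0],"rotation": [0,0,0]},{"gripper": 0.1,"offset": [0.006,-0.031,0],"rotation": [0,0,0]},{"gripper": 0.1,"offset": [0.006,-0.031,0],"rotation": [0,0,-3]},{"gripper": 0.1,"offset": [0,-0.013,0],"rotation": [0,0,-4.5]},{"gripper": 0.1,"offset": [0,0,0],"rotation": [0,0,0]},{"gripper": 0.1,"offset": [0,0,0],"rotation": [0,0,0]},{"gripper": 0.1,"offset": [0,0,0],"rotation": [0,0,0]}]}}

```text
clock: 15.05
position: [0.4828, -0.1552, 0.3345]
ee_rot: [-0.137, 0.991, 0.0, -0.0]
ft_force: [-0.2, 0.3, -2.5]
grip_width: 0.229
grasp_force: 39.5
```

```bash
python3 tgt.py 0.038
```

```text
pos [ 0.4828 -0.1552  0.3345] tgt [ 0.4809 -0.1567] tool delta [ 0.0022 -0.0009  0.    ] rotz -0.16 tilt [-0.0011  0.0005] grip 0.22862849901096344 [-0.5   0.    0.74  1.6  -0.    1.54  2.08] 15.05
```

{"name": "jog_arm", "arguments": {"deltas": [{"gripper": 0.1,"offset": [0.002,-0.001,0.02],"rotation": [0,0,0]},{"gripper": 0.1,"offset": [0,0,0.03],"rotation": [0,0,0]},{"gripper": 0.1,"offset": [0,0,0.03],"rotation": [0,0,0]},{"gripper": 0.1,"offset": [0,0,0.03],"rotation": [0,0,0]},{"gripper": 0.1,"offset": [0,0,0.02],"rotation": [0,0,0]},{"gripper": 0.1,"offset": [0,0,0.015],"rotation": [0,0,0]},{"gripper": 0.1,"offset": [0,0,0.01],"rotation": [0,0,0]},{"gripper": 0.1,"offset": [0,0,0],"rotation": [0,0,0]}]}}

```text
clock: 15.85
position: [0.4807, -0.157, 0.179]
ee_rot: [-0.137, 0.991, 0.0, -0.001]
ft_force: [-0.8, 0.1, -1.8]
grip_width: 0.232
grasp_force: 39.5
```

{"name": "jog_arm", "arguments": {"deltas": [{"gripper": 0.1,"offset": [0,0,0.01],"rotation": [0,0,0]},{"gripper": 0.1,"offset": [0,0,0.01],"rotation": [0,0,0]},{"gripper": 0.1,"offset": [0,0,0.01],"rotation": [0,0,0]},{"gripper": 0.1,"offset": [0,0,0.01],"rotation": [0,0,0]},{"gripper": 0.1,"offset": [0,0,0.01],"rotation": [0,0,0]},{"gripper": 0.1,"offset": [0,0,0],"rotation": [0,0,0]}]}}

```text
clock: 16.45
position: [0.4804, -0.1577, 0.1285]
ee_rot: [-0.137, 0.991, 0.0, -0.001]
ft_force: [-0.3, -0.5, -2.2]
grip_width: 0.232
grasp_force: 39.5
```

{"name": "jog_arm", "arguments": {"deltas": [{"gripper": 0.1,"offset": [0,0,0.005],"rotation": [0,0,0]},{"gripper": 0.1,"offset": [0,0,0.005],"rotation": [0,0,0]},{"gripper": 0.1,"offset": [0,0,0.002],"rotation": [0,0,0]},{"gripper": 0.1,"offset": [0,0,0],"rotation": [0,0,0]}]}}

```text
clock: 16.85
position: [0.4812, -0.1579, 0.1179]
ee_rot: [-0.137, 0.991, 0.0, -0.0]
ft_force: [0.1, 0.2, -1.7]
grip_width: 0.228
grasp_force: 39.5
```

{"name": "jog_arm", "arguments": {"deltas": [{"gripper": 0.1,"offset": [0,0,0.001],"rotation": [0,0,0]},{"gripper": 0.1,"offset": [0,0,0.001],"rotation": [0,0,0]},{"gripper": 0.1,"offset": [0,0,0.001],"rotation": [0,0,0]},{"gripper": 0.1,"offset": [0,0,0],"rotation": [0,0,0]}]}}

```text
clock: 17.25
position: [0.4813, -0.1579, 0.115]
ee_rot: [-0.137, 0.991, 0.0, -0.0]
ft_force: [-0.6, 0.2, -1.0]
grip_width: 0.23
grasp_force: 39.5
```

{"name": "jog_arm", "arguments": {"deltas": [{"gripper": 0.1,"offset": [0,0,0.001],"rotation": [0,0,0]},{"gripper": 0.1,"offset": [0,0,0.001],"rotation": [0,0,0]},{"gripper": 0.1,"offset": [0,0,0],"rotation": [0,0,0]}]}}

```text
clock: 17.55
position: [0.4815, -0.1581, 0.1136]
ee_rot: [-0.137, 0.991, 0.0, 0.0]
ft_force: [-2.8, -0.4, 5.1]
grip_width: 0.23
grasp_force: 40.6
```

{"name": "jog_arm", "arguments": {"deltas": [{"gripper": 0.1,"offset": [0,0,0.0005],"rotation": [0,0,0]},{"gripper": 0.1,"offset": [0,0,0.0005],"rotation": [0,0,0]},{"gripper": 0.1,"offset": [0,0,0],"rotation": [0,0,0]}]}}

```text
clock: 17.85
position: [0.4818, -0.1584, 0.1136]
ee_rot: [-0.137, 0.991, 0.0, 0.001]
ft_force: [-7.1, 1.1, 17.1]
grip_width: 0.229
grasp_force: 42.2
```

The logger stands on the floor: contact came at the expected height. I'll ease the pressure, open slightly and retreat straight up.

{"name": "jog_arm", "arguments": {"deltas": [{"gripper": 0.1,"offset": [0,0,-0.0012],"rotation": [0,0,0]},{"gripper": 0.1,"offset": [0,0,0],"rotation": [0,0,0]},{"gripper": 0.28,"offset": [0,0,0],"rotation": [0,0,0]},{"gripper": 0.35,"offset": [0,0,0],"rotation": [0,0,0]},{"gripper": 0.45,"offset": [0,0,0],"rotation": [0,0,0]},{"gripper": 0.45,"offset": [0,0,0],"rotation": [0,0,0]},{"gripper": 0.45,"offset": [0,0,0],"rotation": [0,0,0]},{"gripper": 0.45,"offset": [0,0,0],"rotation": [0,0,0]}]}}

```text
clock: 18.65
position: [0.4813, -0.1579, 0.1132]
ee_rot: [-0.137, 0.991, 0.0, -0.0]
ft_force: [0.4, 0.2, -0.5]
grip_width: 0.45
grasp_force: 0.0
```

{"name": "jog_arm", "arguments": {"deltas": [{"gripper": 0.45,"offset": [0,0,-0.005],"rotation": [0,0,0]},{"gripper": 0.45,"offset": [0,0,-0.01],"rotation": [0,0,0]},{"gripper": 0.45,"offset": [0,0,-0.02],"rotation": [0,0,0]},{"gripper": 0.45,"offset": [0,0,-0.03],"rotation": [0,0,0]},{"gripper": 0.45,"offset": [0,0,-0.03],"rotation": [0,0,0]},{"gripper": 0.45,"offset": [0,0,-0.04],"rotation": [0,0,0]},{"gripper": 0.45,"offset": [0,0,-0.04],"rotation": [0,0,0]},{"gripper": 0.45,"offset": [0,0.04,-0.03],"rotation": [0,0,0]},{"gripper": 0.45,"offset": [0,0.04,0],"rotation": [0,0,0]},{"gripper": 0.45,"offset": [0,0.04,0],"rotation": [0,0,0]},{"gripper": 0.45,"offset": [0,0,0],"rotation": [0,0,0]},{"gripper": 0.45,"offset": [0,0,0],"rotation": [0,0,0]}]}}

```text
clock: 19.85
position: [0.4487, -0.0422, 0.3191]
ee_rot: [-0.138, 0.99, 0.0, 0.001]
ft_force: [-0.2, -0.6, 0.1]
grip_width: 0.451
grasp_force: 0.0
```

```bash
python3 - <<'E'
from h import *
o,w=wristcam(); a=imaging.camera("scene"); b=imaging.camera("top"); print(o["position"].round(4),o["clock"])
q=proj("wrist",place(np.load("caddy.npy"),[[0,0,.085]]))[0].round().astype(int); u,v=max(q[0]-90,0),max(q[1]-90,0); print(u,v)
z=lambda i,s:cv2.resize(i,s,interpolation=cv2.INTER_CUBIC)
cv2.imwrite("pics/p6.png",cv2.convertScaleAbs(np.hstack([z(a[135:295,130:290],(400,400)),z(w[v:v+180,u:u+180],(400,400))]),alpha=1.4,beta=15))
E
```

```text
[ 0.4487 -0.0422  0.3191] 19.85
53 72
```

View pics/p6.png

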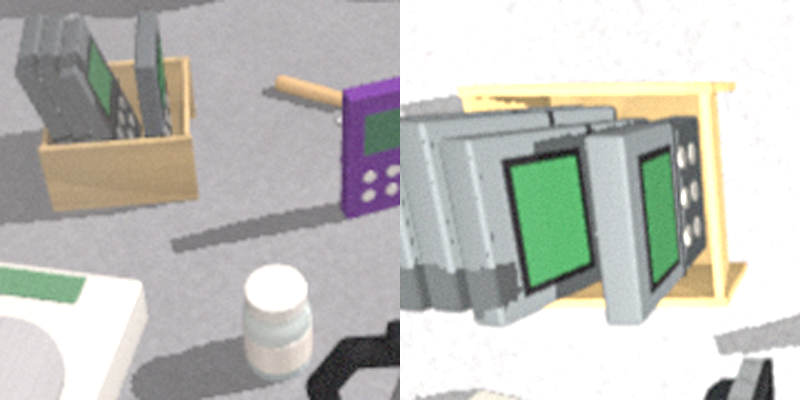

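The logger stands upright in the caddy, screen end up, at about (150,75) in the scene crop. The three others lean beside it, and the jar is standing at (278,325). I'll hand in.

```bash
python3 -c "
from workcell import workorder
print(workorder.hand_in())"
```

```text
the job is handed in; nothing more can be done
None
```

The logger now stands upright in the caddy, screen end up, beside the three stored loggers, which were nudged aside without being lifted; the jar is still standing, and the job was handed in at about 20 s.

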